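# Change over the open parts bin

### The arm

A 7-joint arm with a two-finger parallel gripper is mounted at the origin on the work surface. World frame = base frame: x ahead of the robot, y to its left, z up, the work surface at z = 0. Lengths are in m, angles in rad, forces in N, time in s.
With the tool pointing down it reaches from about 0.4 to 0.85 m from the base axis. Payload 10.4 kg.
Tool frame: the origin (TCP) lies between the finger pads; the fingertips stand 11 mm ahead of it and the grasp point (between the pads) lies 8 mm behind it; z points along the fingers, y is the direction in which the jaws open and shut (so a half turn about z gives the same grasp; the last joint's range is limited). The gripper opens to 87 mm and grips with 3 to 60 N. Pads are 19 mm wide; open, the fingers measure 117 mm over their backs; the gripper's body (75 mm by 190 mm) begins 51 mm behind the grasp point.
Start: joints at [-1.171, 0.332, -0.065, 1.46, 0.022, 1.35, -0.088], TCP at [0.256, 0.57, 0.208] pointing down, gripper open.
Joint ranges: [-2.6, 2.6], [-0.5, 2.12], [-1.47, 1.34], [0.16, 2.42], [-1.27, 4.41], [0.06, 2.06], [-2.6, 2.6]. Speed limits (rad/s): [2.22, 2.22, 2.79, 2.79, 3.14, 3.14, 3.14].

### API

Orientations are given as a unit quaternion [x, y, z, w].
In Python, from bench import r, eyes gives the robot as it stands.
- The arm moves only by the shell command python3 -m inch 'ROWS' [FORCE]. ROWS is a JSON object of lists of equal length, an entry for each row: "translation": the shift along the world's x, y, z scaled (see below), a list of three; "rot": the turn, a rotation vector about the world's x, y, z scaled (see below), a list of three; "jaw": the finger opening in mm, from 0 to 87. In form: {"translation": [[tx, ty, tz], ...], "rot": [[ax, ay, az], ...], "jaw": [jaw, ...]}. A call has 1 to 20 rows; each row is the pose to reach, as a shift and turn from the pose measured when the call began; what a row does not reach only later rows make up. The controller multiplies each number of a shift by 100 mm and each number of a turn by 60 degrees. A row lasts 1/10 s, in which the tool goes at most 50 mm and 8.59 degrees, less where a joint would pass 70% of its speed; a pose out of reach is approached as far as the arm can. A call with a number of a shift or a turn outside -1 to 1 is refused whole. A call with a gripper value outside its range is refused whole. The fingers move at their own pace and stop on an object; FORCE is the grip in N (left out, the last holds). Time passes only in rows, so rows that repeat a pose let the fingers close. It gives the time, the measured TCP pose, the force and the opening at its end, in the units of the state.
- r.read_state(): the state, without advancing time (a new reading comes with each control period).
- eyes.camera(name): name is "scene" or "side" or "wrist"; returns the picture (400x640x3 uint8, blue, green, red); there is no depth.
- eyes.calibration(name): a dict with "fx", "fy", "cx", "cy" (pixels), "R" (3x3) and "t" (3): a world point X has camera coordinates R X + t; the wrist camera has in their place "hand_eye" (4x4, takes a point from camera to tool coordinates, whose origin is the TCP and whose axes are the flange's). Camera axes: x right, y down, z forward; pixel columns grow to the right and rows downward; lengths in m; the calibration is good to about 2 mm. A picture is of the moment at which its call begins: read the wrist's pose just before it. calibration takes no time and is no camera call.
- r.close_job(): hands the job in, once; it reports no verdict.
The state is a dict: "time": time; "joint_positions": joint angles; "joint_vel": joint speeds; "joint_torque": joint torques, N m; "ee_pos": TCP position; "eef_rot": TCP orientation; "ft_force": force on the tool from outside, world axes, zero at the start; "torque": the same for the moment, N m; "width": finger opening in m.
Only numpy, scipy, OpenCV 4.12 (cv2) and the standard library are available. Lean on these libraries where they do the work, as an engineer would, in place of code of your own. Each camera call takes 0.05 s, during which the arm holds its last target. There are 200 camera calls.

### The job

The next job needs the parts from another bin: shut the blue-lidded bin that was left open, and tip the lid of the orange-lidded bin fully open so that it stays up. Leave the white-lidded bin shut.

Things in the scene. Friction and masses are not known exactly. Their poses are not given: they have to be found in the camera images.
- lid_orange: Orange seesaw lid (near shut at the start) on a dark bin; the 3 are alike: plate 5 mm thick rocking on a level pin. Origin: on the pin, mid plate, 82 mm above bench. +x: long end, 108 mm from the pin, 80 wide, over the bin's mouth. -x: short press tab, to 60 mm, 66 wide, 2 mm black pad on top at 28-58 mm, overhanging free, roughly towards the robot. y along the pin, z plate's upper normal.
- lid_blue: Blue lid, like the orange one; open 0.5 to 0.7 rad at the start. Level (tilt 0) = shut, at a stop; pressing the tab down tips the long end up, to a stop at 0.70 rad = fully open; pressing the long end down shuts it. The pin is stiff: a lid stays where it is left; moving it takes 0.04 to 0.1 N m (1 to 4 N at the tab's pad). Origin and axes as the orange lid's.
- lid_white: White lid, like the orange one; shut, to be left alone. Origin and axes as the orange lid's. Each bin is fixed to the bench: 110 mm along x by 90 mm, 78 mm high on a 130 x 100 x 6 mm foot, its rear wall under the pin; ears beside the pin reach 91 mm above the bench, to 49 mm either side of the middle. The bins' places change.

How it is judged:
By the outcome, as a careful person would: the job done as asked, in the order asked, and still so for the second after the job is handed in, with the robot touching nothing.
It also fails if it takes over 48 s, if anything falls off the work surface, if the arm or the gripper's body presses on something with over 40 N, if the wrist force passes 120 N, or if a joint passes its speed limit or range.

## Working session

There is one attempt and no reset: what is moved stays moved. The work goes in short steps, Python scripts to look and compute and a shell command to move; the robot and the scene stay as the last step left them, time stands still between calls to the robot, and variables do not carry over. Pictures are saved under pics/ and viewed, about 8 in all and at most 12, crops included, and the job is handed in when it is done.

```bash
ls; mkdir -p pics
python3 - <<'E'
from bench import r, eyes
import cv2,json
s=r.read_state();print({k:s[k] for k in('time','ee_pos','eef_rot','ft_force','width')})
a=[eyes.camera(n) for n in('scene','side')]
for n,i in zip(('scene','side'),a):
    cv2.imwrite(f'pics/{n}0.png',i);print(n,eyes.calibration(n))
print(eyes.calibration('wrist'))
cv2.imwrite('pics/both.png',cv2.resize(cv2.vconcat(a),None,fx=.75,fy=.75))
E
```

```text
pics
{'time': 0.0, 'ee_pos': array([0.25629066, 0.56958264, 0.20762823]), 'eef_rot': array([ 2.09843489e-01,  9.77734720e-01, -7.14148981e-04, -1.27873473e-04]), 'ft_force': array([-0.53309925, -0.73737805, -0.40686436]), 'width': 0.08694754352716037}
scene {'fx': 390.27279399893274, 'fy': 390.27279399893274, 'cx': 317.9077301010376, 'cy': 200.72232674971343, 'R': array([[-0.53524666,  0.84461753,  0.01149977],
       [ 0.6395886 ,  0.41413444, -0.64762574],
       [-0.5517585 , -0.33928439, -0.76187181]]), 't': array([ 0.29663574, -0.2501192 ,  1.1570793 ])}
side {'fx': 440.47292735563485, 'fy': 440.47292735563485, 'cx': 327.2458482614208, 'cy': 205.90943594835008, 'R': array([[ 0.94307295, -0.33247914, -0.00842877],
       [-0.24693998, -0.68301589, -0.68739359],
       [ 0.22278705,  0.6503437 , -0.72623619]]), 't': array([-0.50136035,  0.21352047,  0.9969671 ])}
{'fx': 285.1677140525841, 'fy': 285.1677140525841, 'cx': 319.544133165858, 'cy': 202.29867831488116, 'hand_eye': array([[ 7.88125084e-04, -9.60461744e-01, -2.78410879e-01,
         7.63732637e-02],
       [ 9.99999419e-01,  5.52370021e-04,  9.25230915e-04,
         1.35997950e-04],
       [-7.34863076e-04, -2.78411446e-01,  9.60461622e-01,
        -1.75571204e-01],
       [ 0.00000000e+00,  0.00000000e+00,  0.00000000e+00,
         1.00000000e+00]])}
```

View pics/both.png

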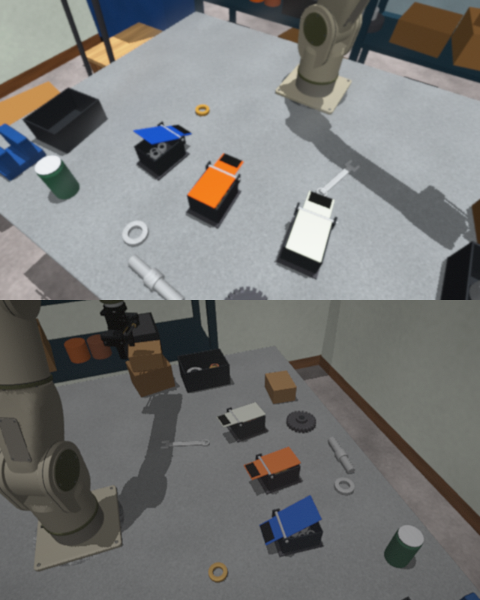

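The scene view shows blue (open) near (215,190) full-res, orange near (285,250) and white near (412,310). All the tabs face roughly towards the robot.

```bash
cat > h.py <<'E'
import numpy as np,cv2
from bench import r,eyes
def ray(n,uv):
    c=eyes.calibration(n);R=np.array(c['R']);t=np.array(c['t'])
    d=np.array([(uv[0]-c['cx'])/c['fx'],(uv[1]-c['cy'])/c['fy'],1.])
    return -R.T@t,R.T@d
def plane(n,uv,z):
    o,d=ray(n,uv);return o+d*(z-o[2])/d[2]
def tri(uva,uvb,a='scene',b='side'):
    o1,d1=ray(a,uva);o2,d2=ray(b,uvb)
    s=np.linalg.lstsq(np.c_[d1,-d2],o2-o1,rcond=None)[0]
    p,q=o1+d1*s[0],o2+d2*s[1];return (p+q)/2,np.linalg.norm(p-q)
def mask(im,c):
    h=cv2.cvtColor(im,cv2.COLOR_BGR2HSV)
    lo,hi={'orange':((4,150,90),(16,255,255)),'blue':((105,130,60),(125,255,255)),'white':((0,0,215),(180,40,255))}[c]
    return cv2.inRange(h,lo,hi)
E
python3 - <<'E'
from h import *
np.set_printoptions(precision=3,suppress=True)
roi={'scene':(160,150,480,370),'side':(280,120,450,350)}
cr=[]
for n in('scene','side'):
    im=cv2.imread(f'pics/{n}0.png');x0,y0,x1,y1=roi[n]
    for c in('orange','blue','white'):
        if n=='side' and c=='white':continue
        m=mask(im,c);z=np.zeros_like(m);z[y0:y1,x0:x1]=m[y0:y1,x0:x1]
        for k in sorted(cv2.findContours(z,0,1)[0],key=cv2.contourArea)[::-1][:2]:
            if cv2.contourArea(k)<40:continue
            q=cv2.approxPolyDP(k,.04*cv2.arcLength(k,True),True)[:,0]
            print(n,c,cv2.contourArea(k),[(tuple(map(int,p)),plane(n,p,.0845)[:2].round(3).tolist()) for p in q])
im=cv2.imread('pics/scene0.png')[150:310,160:340];im2=cv2.imread('pics/side0.png')[180:350,310:450]
a=cv2.resize(im,None,fx=3,fy=3)[:480,:];b=cv2.resize(im2,None,fx=3,fy=3)[:480,:260*3]
b=cv2.resize(b,(int(b.shape[1]*480/b.shape[0]),480))
cv2.imwrite('pics/c1.png',cv2.resize(np.hstack([a,b]),None,fx=.82,fy=.82))
E
```

```text
scene orange 1866.5 [((277, 223), [0.595, -0.073]), ((251, 261), [0.693, -0.062]), ((287, 277), [0.684, 0.015]), ((313, 239), [0.588, 0.009])]
scene orange 304.0 [((297, 206), [0.536, -0.065]), ((286, 220), [0.579, -0.063]), ((312, 232), [0.575, -0.002]), ((323, 216), [0.529, -0.005]), ((312, 222), [0.554, -0.015]), ((293, 213), [0.556, -0.061])]
scene blue 841.5 [((238, 185), [0.557, -0.207]), ((212, 167), [0.546, -0.293]), ((178, 174), [0.604, -0.341]), ((200, 192), [0.617, -0.262])]
scene blue 129.0 [((223, 169), [0.537, -0.267]), ((241, 181), [0.544, -0.209]), ((254, 178), [0.521, -0.191])]
scene white 3063.0 [((412, 256), [0.519, 0.188]), ((382, 329), [0.678, 0.204]), ((426, 348), [0.668, 0.278]), ((445, 267), [0.508, 0.25]), ((437, 279), [0.54, 0.247])]
scene white 191.0 [((190, 297), [0.808, -0.105]), ((166, 308), [0.845, -0.125]), ((188, 300), [0.814, -0.104]), ((185, 319), [0.842, -0.084]), ((165, 311), [0.85, -0.122]), ((167, 319), [0.858, -0.109]), ((190, 317), [0.835, -0.079])]
side orange 986.5 [((384, 196), [0.688, 0.015]), ((349, 209), [0.59, 0.003]), ((362, 231), [0.592, -0.072]), ((399, 217), [0.692, -0.061])]
side orange 211.5 [((345, 213), [0.576, -0.006]), ((338, 218), [0.554, -0.015]), ((347, 232), [0.559, -0.063]), ((336, 238), [0.529, -0.071]), ((356, 232), [0.578, -0.07])]
side blue 1712.5 [((413, 261), [0.664, -0.189]), ((371, 282), [0.557, -0.208]), ((382, 315), [0.546, -0.286]), ((427, 292), [0.655, -0.269])]
side blue 349.5 [((367, 288), [0.543, -0.218]), ((350, 298), [0.501, -0.229]), ((359, 296), [0.52, -0.23]), ((365, 315), [0.515, -0.275]), ((355, 326), [0.487, -0.29]), ((376, 316), [0.534, -0.284])]
```

View pics/c1.png

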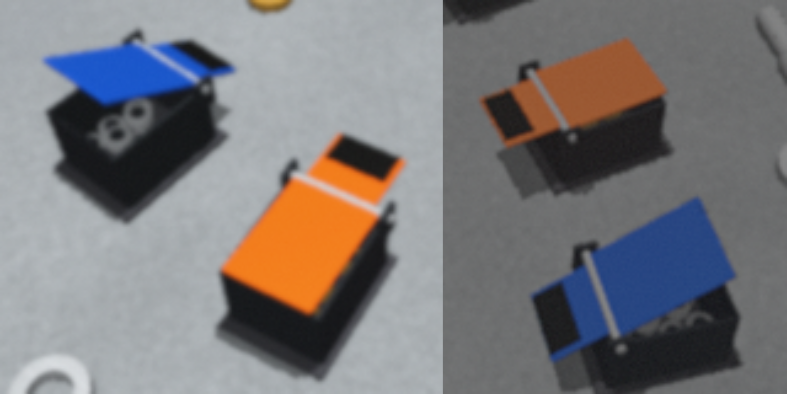

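Both pictures show the orange lid near level, and the blue lid with its long end raised. I'll triangulate both.

Run:
```python
from h import *
np.set_printoptions(precision=3,suppress=True)
for nm,ps in {'blue far-,far+,pin-,pin+':[((178,174),(427,292)),((200,192),(413,261)),((212,167),(382,315)),((238,185),(371,282))],
 'orange far-,far+,pin-,pin+,tab-':[((251,261),(399,217)),((287,277),(384,196)),((277,223),(362,231)),((313,239),(349,209)),((297,206),(336,238))]}.items():
    print(nm); P=[]
    for a,b in ps: p,e=tri(a,b);P.append(p);print(p,round(e,4))
    f=(P[0]+P[1])/2;n=(P[2]+P[3])/2;d=f-n;y=P[1]-P[0]
    print('far',f,'len',np.linalg.norm(d),'tilt',np.arctan2(d[2],np.hypot(*d[:2])),'yaw',np.arctan2(d[1],d[0]),np.arctan2(-y[0],y[1]),'pin',f-.108*d/np.linalg.norm(d))
```

```text
blue far-,far+,pin-,pin+
[ 0.632 -0.295  0.135] 0.0007
[ 0.643 -0.221  0.135] 0.0038
[ 0.547 -0.289  0.088] 0.0034
[ 0.557 -0.207  0.084] 0.0002
far [ 0.637 -0.258  0.135] len 0.09919330677844516 tilt 0.5144801500363227 yaw -0.11093004960351167 -0.13810557341369153 pin [ 0.544 -0.247  0.082]
orange far-,far+,pin-,pin+,tab-
[ 0.693 -0.061  0.084] 0.0009
[0.686 0.015 0.086] 0.0026
[ 0.593 -0.073  0.085] 0.0027
[0.589 0.007 0.082] 0.0044
[ 0.531 -0.067  0.079] 0.002
far [ 0.689 -0.023  0.085] len 0.09859449179274347 tilt 0.018130741283751535 yaw 0.09564473626939879 0.08611533910766556 pin [ 0.582 -0.034  0.083]
```

```bash
python3 -m inch '{"translation":[[0.2,-0.46,0],[0.4,-0.92,0],[0.4,-0.92,0]],"rot":[[0,0,0.1],[0,0,0.2],[0,0,0.29]],"jaw":[0,0,0]}' 15
python3 -m inch '{"translation":[[0.2,-0.46,0],[0.4,-0.92,0],[0.4,-0.92,0]],"rot":[[0,0,0],[0,0,0],[0,0,0]],"jaw":[0,0,0]}'
python3 -m inch '{"translation":[[0.2,-0.46,0],[0.4,-0.92,0],[0.4,-0.92,0]],"rot":[[0,0,0],[0,0,0],[0,0,0]],"jaw":[0,0,0]}'
python3 -m inch '{"translation":[[0.2,-0.46,0],[0.4,-0.92,0],[0.4,-0.92,0]],"rot":[[0,0,0],[0,0,0],[0,0,0]],"jaw":[0,0,0]}'
python3 -m inch '{"translation":[[0.2,-0.46,0],[0.4,-0.92,0],[0.4,-0.92,0]],"rot":[[0,0,0],[0,0,0],[0,0,0]],"jaw":[0,0,0]}'
python3 -m inch '{"translation":[[0.2,-0.46,0],[0.4,-0.92,0],[0.4,-0.92,0]],"rot":[[0,0,0],[0,0,0],[0,0,0]],"jaw":[0,0,0]}'
python3 -m inch '{"translation":[[0.2,-0.46,0],[0.4,-0.92,0],[0.4,-0.92,0]],"rot":[[0,0,0],[0,0,0],[0,0,0]],"jaw":[0,0,0]}'
python3 -m inch '{"translation":[[0.2,-0.46,0],[0.4,-0.92,0],[0.4,-0.92,0]],"rot":[[0,0,0],[0,0,0],[0,0,0]],"jaw":[0,0,0]}'
```

```text
time: 0.4
ee_pos: [0.3007, 0.4717, 0.2075]
eef_rot: [0.061, 0.998, -0.002, 0.001]
ft_force: [0.3, 0.6, -0.3]
width: 0.0705
time: 0.7
ee_pos: [0.344, 0.3742, 0.2075]
eef_rot: [0.065, 0.998, -0.003, 0.001]
ft_force: [-0.7, 0.6, 0.3]
width: 0.0471
time: 1.0
ee_pos: [0.3866, 0.2767, 0.2074]
eef_rot: [0.069, 0.998, -0.004, 0.002]
ft_force: [-0.7, 0.8, 0.1]
width: 0.0232
time: 1.3
ee_pos: [0.4285, 0.1794, 0.2075]
eef_rot: [0.072, 0.997, -0.004, 0.002]
ft_force: [-0.3, 0.6, 0.2]
width: 0.0027
time: 1.6
ee_pos: [0.4701, 0.082, 0.2076]
eef_rot: [0.076, 0.997, -0.005, 0.002]
ft_force: [-0.0, 0.0, -0.6]
width: 0.0001
time: 1.9
ee_pos: [0.5113, -0.0154, 0.2076]
eef_rot: [0.08, 0.997, -0.006, 0.003]
ft_force: [-0.4, 0.1, 0.4]
width: 0.0007
time: 2.2
ee_pos: [0.552, -0.1127, 0.2074]
eef_rot: [0.083, 0.997, -0.007, 0.003]
ft_force: [-0.2, 0.6, 0.1]
width: 0.0005
time: 2.5
ee_pos: [0.5921, -0.2097, 0.2063]
eef_rot: [0.085, 0.996, -0.009, 0.002]
ft_force: [-1.3, 0.3, 0.1]
width: 0.0003
```

```bash
python3 -m inch '{"translation":[[0.21,-0.46,0],[0.21,-0.46,0],[0.21,-0.46,-0.25],[0.21,-0.46,-0.45]],"rot":[[0,0,0],[0,0,0],[0,0,0],[0,0,0]],"jaw":[0,0,0,0]}'
python3 - <<'E'
from h import *
im=eyes.camera('wrist');im2=eyes.camera('side')[180:350,290:470]
cv2.imwrite('pics/w1.png',np.hstack([cv2.resize(im,(480,300)),cv2.resize(im2,(318,300))]))
E
```

```text
time: 2.9
ee_pos: [0.6135, -0.2546, 0.1599]
eef_rot: [0.085, 0.996, -0.009, 0.002]
ft_force: [-0.3, -0.2, -0.8]
width: 0.0005
```

View pics/w1.png

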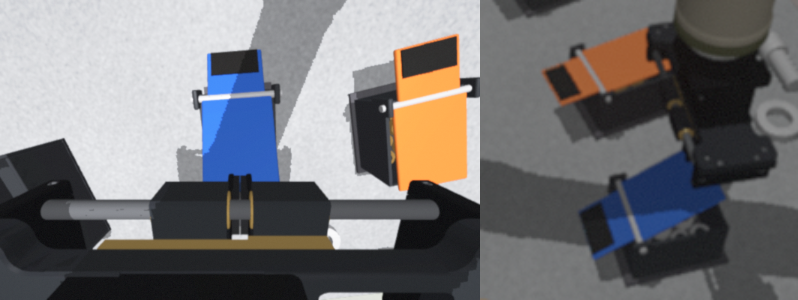

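The fingers are centred over the blue long end (column 240 of the wrist view). Pressing down.

```bash
python3 -m inch '{"translation":[[0,0,-0.1],[0,0,-0.2],[0,0,-0.3],[0,0,-0.4],[0,0,-0.5],[0,0,-0.55],[0,0,-0.6]],"rot":[[0,0,0],[0,0,0],[0,0,0],[0,0,0],[0,0,0],[0,0,0],[0,0,0]],"jaw":[0,0,0,0,0,0,0]}'
python3 -m inch '{"translation":[[0,0,-0.03],[0,0,-0.06],[0,0,-0.06]],"rot":[[0,0,0],[0,0,0],[0,0,0]],"jaw":[0,0,0]}'
```

```text
time: 3.7
ee_pos: [0.6121, -0.2534, 0.0977]
eef_rot: [0.085, 0.996, -0.008, -0.0]
ft_force: [0.1, 0.4, 0.8]
width: 0.0003
time: 4.0
ee_pos: [0.612, -0.2534, 0.0914]
eef_rot: [0.085, 0.996, -0.008, -0.001]
ft_force: [-0.7, 0.1, 0.4]
width: 0.0007
```

Run:
```python
from h import *
im=eyes.camera('scene')[130:310,140:380];im2=eyes.camera('side')[180:350,290:470]
cv2.imwrite('pics/w2.png',np.hstack([cv2.resize(im,(440,330)),cv2.resize(im2,(350,330))]))
```

```text
(no output)
```

View pics/w2.png

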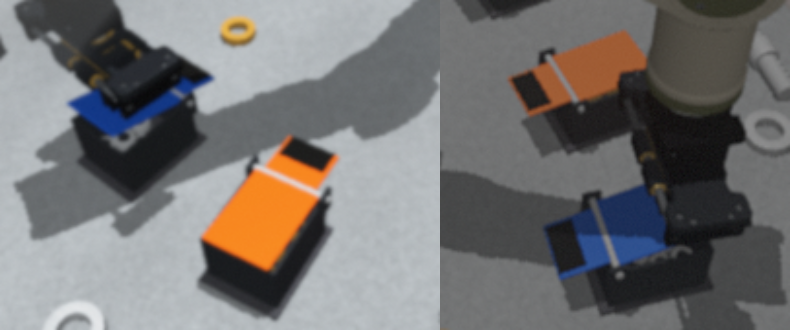

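The lid is partway down, still tilted up a little. Continuing down until the stop answers.

```bash
python3 -m inch '{"translation":[[0,0,-0.04],[0,0,-0.08],[0,0,-0.08]],"rot":[[0,0,0],[0,0,0],[0,0,0]],"jaw":[0,0,0]}'
python3 -m inch '{"translation":[[0,0,-0.04],[0,0,-0.06],[0,0,-0.06]],"rot":[[0,0,0],[0,0,0],[0,0,0]],"jaw":[0,0,0]}'
python3 - <<'E'
from h import *
im=eyes.camera('scene')[130:310,140:380];im2=eyes.camera('side')[180:350,290:470]
cv2.imwrite('pics/w3.png',np.hstack([cv2.resize(im,(440,330)),cv2.resize(im2,(350,330))]))
E
```

```text
time: 4.4
ee_pos: [0.6118, -0.2533, 0.083]
eef_rot: [0.085, 0.996, -0.008, -0.001]
ft_force: [-0.2, 0.5, -0.6]
width: 0.0005
time: 4.7
ee_pos: [0.6115, -0.2532, 0.0765]
eef_rot: [0.085, 0.996, -0.008, -0.001]
ft_force: [0.5, -0.0, -0.2]
width: 0.0004
```

View pics/w3.png

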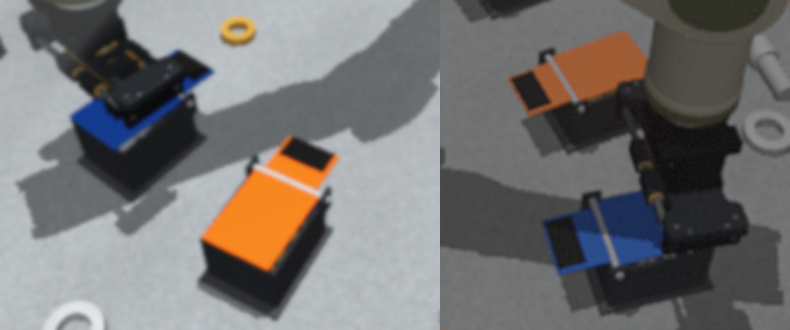

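```bash
python3 -m inch '{"translation":[[0,0,-0.03],[0,0,-0.05],[0,0,-0.05]],"rot":[[0,0,0],[0,0,0],[0,0,0]],"jaw":[0,0,0]}'
python3 - <<'E'
from h import *
np.set_printoptions(precision=3,suppress=True)
s=r.read_state();print(s['torque'],s['ft_force'],s['joint_torque'])
im=eyes.camera('side');m=mask(im,'blue');m[:180]=0;m[350:]=0;m[:,:290]=0;m[:,470:]=0
for k in sorted(cv2.findContours(m,0,1)[0],key=cv2.contourArea)[::-1][:2]:
    print([(p.tolist(),plane('side',p,.0845)[:2]) for p in cv2.approxPolyDP(k,3,True)[:,0]])
im=eyes.camera('scene');m=mask(im,'blue');m[:150]=0;m[310:]=0;m[:,:160]=0;m[:,260:]=0
for k in sorted(cv2.findContours(m,0,1)[0],key=cv2.contourArea)[::-1][:2]:
    print([(p.tolist(),plane('scene',p,.0845)[:2]) for p in cv2.approxPolyDP(k,3,True)[:,0]])
c=eyes.calibration('scene')
for p in ([*s['ee_pos']],[*(s['ee_pos']-[0,0,.011])],[.612,-.253,.0845]):
    q=np.array(c['R'])@p+c['t'];print('px',q[:2]/q[2]*390.27+[c['cx'],c['cy']])
E
```

```text
time: 5.1
ee_pos: [0.6115, -0.2532, 0.0715]
eef_rot: [0.085, 0.996, -0.008, -0.001]
ft_force: [0.3, 0.2, -0.6]
width: 0.0005
[0.084 0.003 0.012] [ 0.269  0.177 -0.632] [  0.057 -66.061  12.312 -34.483   0.128  -0.047   0.015]
[([392, 279], array([ 0.601, -0.216])), ([371, 283], array([ 0.556, -0.21 ])), ([383, 316], array([ 0.547, -0.289])), ([403, 312], array([ 0.588, -0.294])), ([404, 301], array([ 0.601, -0.272]))]
[([366, 287], array([ 0.542, -0.215])), ([357, 290], array([ 0.522, -0.216])), ([365, 313], array([ 0.517, -0.271])), ([350, 316], array([ 0.486, -0.267])), ([343, 293], array([ 0.492, -0.213])), ([352, 320], array([ 0.487, -0.276])), ([376, 315], array([ 0.535, -0.282]))]
[([238, 184], array([ 0.554, -0.209])), ([212, 201], array([ 0.622, -0.223])), ([196, 185], array([ 0.607, -0.284])), ([180, 196], array([ 0.649, -0.29 ])), ([204, 213], array([ 0.655, -0.215]))]
[([254, 167], array([ 0.494, -0.213])), ([241, 171], array([ 0.52 , -0.229])), ([240, 179], array([ 0.54 , -0.215]))]
px [206.17  196.061]
px [207.202 199.342]
px [204.822 192.279]
```

Run:
```python
from h import *
im=eyes.camera('wrist');im2=eyes.camera('scene')[140:240,160:270]
cv2.imwrite('pics/w4.png',np.hstack([cv2.resize(im,(480,300)),cv2.resize(im2,(318,300))]))
```

```text
(no output)
```

View pics/w4.png

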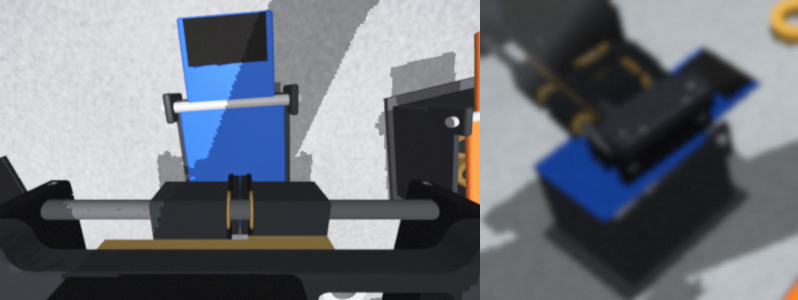

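The lid looks nearly level and the fingers are on its middle. There is no stop force yet, so I continue in small steps.

```bash
python3 -m inch '{"translation":[[0,0,-0.03],[0,0,-0.03]],"rot":[[0,0,0],[0,0,0]],"jaw":[0,0]}'
python3 -m inch '{"translation":[[0,0,-0.03],[0,0,-0.03]],"rot":[[0,0,0],[0,0,0]],"jaw":[0,0]}'
python3 - <<'E'
from h import *
np.set_printoptions(precision=4,suppress=True)
# lid cues in wrist view: project to the plane z=.0845 and look at the far/tab/pin geometry
c=eyes.calibration('wrist')
from scipy.spatial.transform import Rotation as Ro
s=r.read_state();H=np.array(c['hand_eye']);T=np.eye(4);T[:3,:3]=Ro.from_quat(s['eef_rot']).as_matrix();T[:3,3]=s['ee_pos']
im=eyes.camera('wrist');M=T@H;print('cam',M[:3,3])
h=cv2.cvtColor(im,cv2.COLOR_BGR2HSV);m=cv2.inRange(h,(100,120,50),(125,255,255));m[240:]=0
m=cv2.morphologyEx(m,cv2.MORPH_CLOSE,np.ones((7,7)))
k=max(cv2.findContours(m,0,1)[0],key=cv2.contourArea)
for p in cv2.approxPolyDP(k,4,True)[:,0]:
    d=M[:3,:3]@[(p[0]-c['cx'])/c['fx'],(p[1]-c['cy'])/c['fy'],1]
    print(p,M[:3,3]+d*(.0845-M[2,3])/d[2])
E
```

```text
time: 5.5
ee_pos: [0.6119, -0.2535, 0.0707]
eef_rot: [0.085, 0.996, -0.008, -0.001]
ft_force: [-4.9, 3.1, 15.0]
width: 0.0001
time: 5.7
ee_pos: [0.612, -0.2535, 0.0705]
eef_rot: [0.085, 0.996, -0.007, -0.0]
ft_force: [-9.6, 4.7, 24.2]
width: 0.0008
cam [ 0.537 -0.238  0.246]
[361  11] [ 0.4897 -0.2113  0.0845]
[236  22] [ 0.4836 -0.2734  0.0845]
[250 134] [ 0.5379 -0.2794  0.0845]
[367 124] [ 0.5435 -0.215   0.0845]
```

The stop answers with 24 N, so blue is shut. Lift off, check blue, and go over to the orange tab.

```bash
python3 -m inch '{"translation":[[0,0,0.2],[0,0,0.6],[0,0,1],[0,0,1]],"rot":[[0,0,0],[0,0,0],[0,0,0],[0,0,0]],"jaw":[0,0,0,0]}'
python3 -m inch '{"translation":[[-0.2,0.45,0],[-0.38,0.9,0],[-0.38,0.9,0]],"rot":[[0,0,0.1],[0,0,0.2],[0,0,0.25]],"jaw":[0,0,0]}'
python3 -m inch '{"translation":[[-0.2,0.45,0],[-0.38,0.9,0],[-0.38,0.9,0]],"rot":[[0,0,0],[0,0,0],[0,0,0]],"jaw":[0,0,0]}'
python3 -m inch '{"translation":[[0,0.3,0],[0,0.3,0],[0,0.3,0],[0,0.3,0]],"rot":[[0,-0.1,0],[0,-0.2,0],[0,-0.29,0],[0,-0.29,0]],"jaw":[0,0,0,0]}'
python3 - <<'E'
from h import *
np.set_printoptions(precision=4,suppress=True)
a=eyes.camera('scene');b=eyes.camera('side')
for n,im,x0,y0,x1,y1 in(('scene',a,160,150,260,310),('side',b,290,180,470,350)):
    m=mask(im,'blue');z=m*0;z[y0:y1,x0:x1]=m[y0:y1,x0:x1]
    for k in sorted(cv2.findContours(z,0,1)[0],key=cv2.contourArea)[::-1][:1]:
        print(n,[(p.tolist(),plane(n,p,.0845)[:2].round(3).tolist()) for p in cv2.approxPolyDP(k,4,True)[:,0]])
cv2.imwrite('pics/w5.png',np.hstack([cv2.resize(a[130:310,140:380],(440,330)),cv2.resize(b[180:350,290:470],(350,330))]))
E
```

```text
time: 6.15
ee_pos: [0.6144, -0.2551, 0.1766]
eef_rot: [0.085, 0.996, -0.008, 0.004]
ft_force: [0.1, -0.6, 1.0]
width: 0.0007
time: 6.45
ee_pos: [0.5756, -0.158, 0.1759]
eef_rot: [-0.051, 0.999, -0.005, 0.005]
ft_force: [0.4, 0.5, -0.7]
width: 0.0001
time: 6.75
ee_pos: [0.5362, -0.0616, 0.1753]
eef_rot: [-0.055, 0.998, -0.004, 0.005]
ft_force: [0.5, 0.4, 0.5]
width: 0.0006
time: 7.15
ee_pos: [0.534, -0.0315, 0.1743]
eef_rot: [-0.054, 0.986, -0.011, 0.156]
ft_force: [-0.2, -0.9, 0.5]
width: 0.0004
scene [([238, 184], [0.554, -0.209]), ([212, 169], [0.551, -0.288]), ([179, 196], [0.65, -0.292]), ([204, 214], [0.657, -0.213])]
side [([415, 274], [0.653, -0.221]), ([371, 283], [0.556, -0.21]), ([383, 316], [0.547, -0.289]), ([430, 305], [0.646, -0.298])]
```

View pics/w5.png

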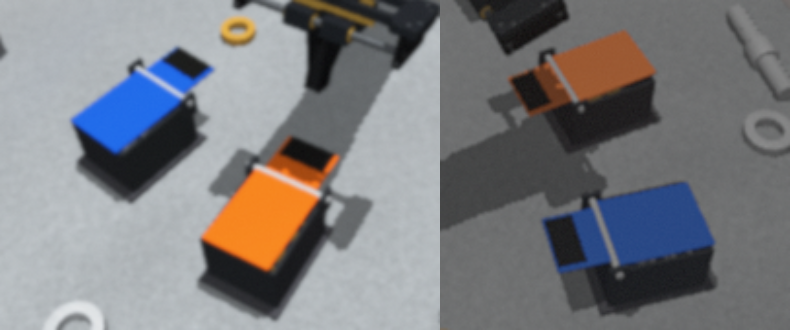

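Blue is shut, with all its corners on the level plane in both views. The fingertips show at about (313,178) in the scene view. I check that against the expected tip before pressing.

Run:
```python
from h import *
from scipy.spatial.transform import Rotation as Ro
np.set_printoptions(precision=3,suppress=True)
s=r.read_state();R=Ro.from_quat(s['eef_rot']).as_matrix();print(s['ee_pos'],R[:,2])
for n in('scene','side'):
    c=eyes.calibration(n)
    for o in(.011,0,-.014):
        q=np.array(c['R'])@(s['ee_pos']+R[:,2]*o)+c['t'];print(n,o,q[:2]/q[2]*c['fx']+[c['cx'],c['cy']])
fs=[]
for a,b in(((179,196),(430,305)),((204,214),(415,274)),((212,169),(383,316)),((238,184),(371,283))):
    p,e=tri(a,b);fs.append(p);print(p,e)
d=(fs[0]+fs[1]-fs[2]-fs[3])/2;print('blue tilt',np.arctan2(d[2],np.hypot(*d[:2])))
```

```text
[ 0.536 -0.032  0.176] [ 0.307 -0.007 -0.952]
scene 0.011 [308.988 187.53 ]
scene 0 [309.966 182.71 ]
scene -0.014 [311.235 176.458]
side 0.011 [334.737 200.653]
side 0 [333.301 197.691]
side -0.014 [331.438 193.846]
[ 0.648 -0.296  0.08 ] 0.0008803842786473722
[ 0.655 -0.217  0.079] 0.0005784829029187956
[ 0.549 -0.289  0.083] 0.002454881191318742
[ 0.555 -0.209  0.084] 0.0014803383163554172
blue tilt -0.042546177791193227
```

```bash
python3 -m inch '{"translation":[[0.04,-0.06,0],[0.04,-0.06,-0.4],[0.04,-0.06,-0.8],[0.04,-0.06,-0.9],[0.04,-0.06,-0.9]],"rot":[[0,0,0],[0,0,0],[0,0,0],[0,0,0],[0,0,0]],"jaw":[0,0,0,0,0]}'
python3 -m inch '{"translation":[[0,0,-0.08],[0,0,-0.16],[0,0,-0.24],[0,0,-0.3],[0,0,-0.35],[0,0,-0.35]],"rot":[[0,0,0],[0,0,0],[0,0,0],[0,0,0],[0,0,0],[0,0,0]],"jaw":[0,0,0,0,0,0]}'
python3 - <<'E'
from h import *
a=eyes.camera('scene');b=eyes.camera('side')
cv2.imwrite('pics/w6.png',np.hstack([cv2.resize(a[130:310,180:420],(440,330)),cv2.resize(b[140:310,290:470],(350,330))]))
E
```

```text
time: 7.75
ee_pos: [0.5399, -0.0384, 0.0846]
eef_rot: [-0.053, 0.987, -0.013, 0.153]
ft_force: [-0.0, 0.4, 0.9]
width: 0.0003
time: 8.35
ee_pos: [0.5394, -0.0384, 0.0488]
eef_rot: [-0.053, 0.987, -0.013, 0.152]
ft_force: [-0.7, -0.6, -0.3]
width: 0.001
```

View pics/w6.png

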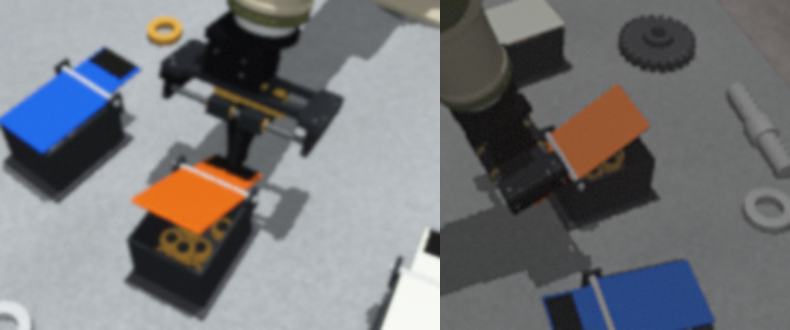

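The orange lid is opening and the gripper body is clear of the ears. Pressing on to the stop.

```bash
python3 -m inch '{"translation":[[0,0,-0.04],[0,0,-0.08],[0,0,-0.08]],"rot":[[0,0,0],[0,0,0],[0,0,0]],"jaw":[0,0,0]}'
python3 -m inch '{"translation":[[0,0,-0.03],[0,0,-0.03]],"rot":[[0,0,0],[0,0,0]],"jaw":[0,0]}'
```

```text
time: 8.75
ee_pos: [0.5391, -0.0384, 0.0407]
eef_rot: [-0.053, 0.987, -0.013, 0.152]
ft_force: [0.8, -0.6, 1.0]
width: 0.0004
time: 8.95
ee_pos: [0.5398, -0.0384, 0.0384]
eef_rot: [-0.053, 0.987, -0.012, 0.153]
ft_force: [-6.6, 0.5, 14.6]
width: 0.001
```

```bash
python3 -m inch '{"translation":[[0,0,-0.02],[0,0,-0.02]],"rot":[[0,0,0],[0,0,0]],"jaw":[0,0]}'
python3 -m inch '{"translation":[[-0.05,0,0.2],[-0.15,0,0.6],[-0.3,0,1],[-0.6,0,1],[-0.6,0,1]],"rot":[[0,0,0],[0,0,0],[0,0,0],[0,0,0],[0,0,0]],"jaw":[0,0,0,0,0]}'
python3 - <<'E'
from h import *
np.set_printoptions(precision=3,suppress=True)
a=eyes.camera('scene');b=eyes.camera('side')
for n,im,x0,y0,x1,y1 in(('scene',a,230,170,340,310),('side',b,320,160,430,250)):
    m=mask(im,'orange');z=m*0;z[y0:y1,x0:x1]=m[y0:y1,x0:x1]
    for k in sorted(cv2.findContours(z,0,1)[0],key=cv2.contourArea)[::-1][:1]:
        print(n,[p.tolist() for p in cv2.approxPolyDP(k,4,True)[:,0]])
cv2.imwrite('pics/w7.png',np.hstack([cv2.resize(a[130:370,140:480],(468,330)),cv2.resize(b[110:350,290:470],(248,330))]))
E
```

```text
time: 9.15
ee_pos: [0.5402, -0.0384, 0.0379]
eef_rot: [-0.053, 0.987, -0.012, 0.153]
ft_force: [-19.1, 0.5, 32.3]
width: 0.0001
time: 9.65
ee_pos: [0.4783, -0.0383, 0.1383]
eef_rot: [-0.053, 0.987, -0.011, 0.154]
ft_force: [0.5, 0.1, 1.0]
width: 0.0007
scene [[255, 230], [289, 249], [312, 238], [281, 222]]
side [[378, 181], [348, 207], [362, 231], [393, 201]]
```

View pics/w7.png

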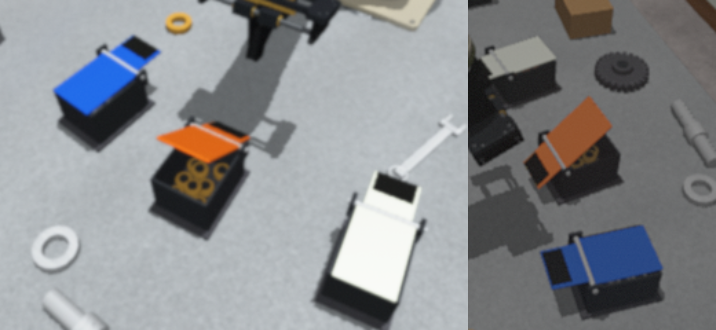

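Run:
```python
from h import *
P=[tri(a,b)[0] for a,b in(((255,230),(393,201)),((289,249),(378,181)),((281,222),(362,231)),((312,238),(348,207)))]
d=(P[0]+P[1]-P[2]-P[3])/2;print('orange tilt',np.arctan2(d[2],np.hypot(*d[:2])))
print(r.read_state()['ft_force']);r.close_job()
```

```text
orange tilt 0.6927868501229762
[ 0.01397873 -0.05243595  0.33492869]
the job is handed in; nothing more can be done
```

I shut the blue lid first, then opened the orange lid fully, and handed the job in at about 9.7 s of the 48 s allowed.

- **Blue:** I pressed the long end down until it met its stop at about 24 N. Two-view triangulation afterwards gave a tilt of −0.04 rad, which is level within measuring error.
- **Orange:** I pressed the tab down until it met its stop at about 32 N up and 19 N sideways. After I let go it stayed up, measured at 0.69 rad against 0.70 for fully open.
- **White:** I did not touch it, and it looked shut in the last picture. I judged that by eye and did not measure its tilt.
- **Robot:** At hand-in the arm was clear of all three bins and the wrist force was about 0.3 N.

**Disagreement:** with the jaws shut, the fingertips made contact about 25 mm further back along the tool than the stated 11 mm ahead of the TCP. I went by the stop forces and pictures instead, and did not find the cause.

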